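# Latch the tilt-out bin with the sliding keeper

### The arm

A 6-joint arm with a two-finger parallel gripper is mounted at the origin on the work surface. World frame = base frame: x ahead of the robot, y to its left, z up, the work surface at z = 0. Lengths are in m, angles in rad, forces in N, time in s.
With the tool pointing down it reaches from about 0.4 to 0.825 m from the base axis. Payload 7 kg.
Tool frame: the origin (TCP) lies at the very end of the fingers, on their centre line; the grasp point (between the pads) lies 19 mm behind it; z points along the fingers, y is the line along which they close (so a half turn about z gives the same grasp; the last joint's range is limited). The gripper opens to 85 mm and grips with 20 to 120 N. Pads are 22 mm wide; open, the fingers measure 114 mm over their backs; the gripper's body (76 mm by 85 mm) begins 54 mm behind the grasp point. The pads swing forward as they close: fully open they stand 13 mm farther back than shut.
Start: joints at [0.288, 0.359, 0.012, 0, -1.224, -0.288], TCP at [0.675, -0, 0.231] pointing down, gripper open.
Joint ranges: [-3.07, 3.07], [-1.43, 2.12], [-1.02, 1.25], [-3.03, 1.67], [-3.05, -0], [-3.03, 3.03]. Speed limits (rad/s): [2.39, 2.39, 3.01, 3.14, 3.14, 3.14].

### API

Orientations are given as a unit quaternion [x, y, z, w].
In Python, from rig import env gives the robot as it stands.
- The arm moves only by the tool apply_moves, never from a script. Its argument "series" is a list of rows, each a list of 7 numbers: the shift along the tool's x, y, z in mm, then the turn, a rotation vector about the tool's x, y, z in degrees, then the closure, from 0 (fully open) to 1 (shut). A call has 1 to 20 rows; each row shifts and turns the commanded pose from where the row before left it, along the tool's axes as they then stand; what a row does not reach is not made up. A row lasts 1/8 s, in which the tool goes at most 62.5 mm and 10.7 degrees, less where a joint would pass 70% of its speed; a pose out of reach is approached as far as the arm can. A call is refused whole if a number of a shift passes 62.5 or a number of a turn 10.7, either way. A call with a gripper value outside its range is refused whole. The fingers move at their own pace and stop on an object; the grip force is fixed at half the most. Time passes only in rows, so rows that do not move let the fingers close. It gives the time, the measured TCP pose, the force, the opening and the grip force at its end, in the units of the state.
- env.observe(): the state, without advancing time (a new reading comes with each control period).
- env.capture(name): name is "scene" or "side" or "wrist"; returns a dict with "pixels" (400x640x3 uint8, blue, green, red), "mtx" (3x3 intrinsics, pixels), "eye" and "orientation" of the camera in the world. Camera axes: x right, y down, z forward; pixel columns grow to the right and rows downward; lengths in m; the calibration is good to about 2 mm. A picture is of the moment at which its call begins. There is no depth.
- env.sign_off(): hands the job in; it is judged then, once.
The state is a dict: "time": time; "joints": joint angles; "joint_vel": joint speeds; "joint_efforts": joint torques, N m; "position": TCP position; "tool_rot": TCP orientation; "contact_force": force on the tool from outside, world axes, zero at the start; "moment": the same for the moment, N m; "width": finger opening in m; "grip_force": force on a finger pad.
Only numpy, scipy, OpenCV 4.12 (cv2) and the standard library are available. Lean on these libraries where they do the work, as an engineer would, in place of code of your own. Each camera call takes 0.05 s, during which the arm holds its last target. There are 200 camera calls.

### The job

Before the washer spins, secure the tilt-out bin: push its front fully shut first, then push the grey keeper along the rail until its pin drops into the notch over the middle of that bin. Only push with the fingertips or the outside of the fingers: do not grip the keeper or pull up its pin, push it gently, and leave everything else on the shelf where it stands.

Things in the scene. Friction and masses are not known exactly. Their poses are not given: they have to be found in the camera images.
- stand: Fixed aluminium rail on two end posts over three white cubes (140 mm, pitch 150; two open, one tilt-out). Origin on the shelf under the row's middle; x to the row's back (away from robot), y along the rail to the robot's left, z up. Rail at x -50 mm, 20 wide, 490 long, top at z 158, underside 146, cube tops 140. Posts at y +-238 mm, no higher than the rail.
- bin: The cube whose front tilts out, 140 mm each way, fixed; it stands in any one of the three places of the row. Origin at the centre of its underside; axes parallel to those of the stand. Its front face is at x = -70 mm.
- front (a joint): Tilt-out front of the bin: white panel 134 mm wide, 130 high, 8 thick, hinged at its lower edge (bin x -70, z 5 mm). 0 rad = shut (upright, outer face at bin x -78 mm); grows as its top tips out to the robot, up to 0.6. Shuts by pushing its outer face near the top (1 to 2 N); stays where left.
- front_lip (a point): Middle of the top outer edge of the tilt-out front (135 mm above the shelf when shut).
- slide (a joint): Keeper's position along the rail, m: 0 at the middle notch, growing along the stand's +y, travel -0.2 to 0.2. Slides with 1 N plus 20 N per m/s, stays where left. Rail V notches (18 mm wide, 9 deep) at -0.15, 0, 0.15, one over each cube's middle. At a notch the pin drops, pulls the keeper to centre over the last 4 mm, and about 10 N pushes it out either way.
- keeper (a point): Centre of the grey keeper block on the rail, 19 mm above the rail's top. Block: 60 mm along the rail; across it from 31 mm in front to 30 mm behind this point; 2 to 36 mm above the rail's top. A 7 mm front plate, 44 mm wide, reaches 38 mm in front of this point and hangs to 48 mm below the rail's top. Push its flat end faces along the rail.
- pin (a joint): Height of the keeper's spring pin (16 mm steel head on top of the block, its top 44 mm above the rail's top when riding on the rail): 0 m riding on the rail, about -0.005 dropped into a notch, positive when pulled up.
- notch0 (a point): Notch at the robot's right end of the rail, centre, at the level of the rail's top.
- notch1 (a point): Middle notch of the rail, likewise.
- notch2 (a point): Notch at the robot's left end of the rail, likewise.
- canister: Bystander, loose, leave alone: clear glass canister with a wooden lid, 92 mm across, 132 mm tall. Origin at the centre of its underside.
- sprayer: Bystander, loose, leave alone: amber glass spray bottle with a chrome spray head, 68 mm across, 190 mm tall. Origin at the centre of its underside.
- peg_box: Bystander, loose, leave alone: open wooden peg box 70 x 120 x 45 mm. Origin at the centre of its underside.
- bucket: Bystander, loose, leave alone: small grey bucket, 144 mm across, with an upright yellow bail handle, 166 mm tall. Origin at the centre of its underside.
- dosing_cup: Bystander, loose, leave alone: white dosing cup 52 mm across, 40 mm tall, standing on top of one of the open cubes. Origin at the centre of its underside.
- soap: Bystander, loose, leave alone: bar of soap 60 x 90 x 28 mm, lying on top of the other open cube. Origin at the centre of its underside.
- jar: Bystander, loose, leave alone: closed jar 56 mm across, 50 mm tall. Origin at the centre of its underside.
Not all that is in view belongs to the job. What is shaped like the bin but blue or pink is not meant.

How it is judged:
On the way, in this order (a step that is already met when the one before it is completed fails the run):
1. the tilt-out front is pushed shut (value of joint front below 0.05 rad), for 0.2 s.
2. the keeper's pin has dropped into the notch over the bin (y of keeper in the frame of bin between -0.004 and 0.004 m and value of joint pin below -0.003 m), for 0.2 s.
At the end, for the whole second after the job is handed in: The front is within 0.05 rad of shut, the keeper is at rest within 4 mm of the middle of the tilt-out bin and its pin is at least 3 mm down in the notch (all of step 2 and value of joint front below 0.05 rad and velocity of joint slide between -0.01 and 0.01 m/s); the robot touches nothing.
It fails at once if the keeper's pin is pulled up by more than 5 mm (value of joint pin above 0.005 m).
It fails at once if the keeper is gripped hard or struck: the fingers press on it with more than 40 N (contact force between the fingers and slide above 40 N).
It fails at once if a bystander is moved by more than 25 mm, lifted or tipped over (distance of any of canister, sprayer, peg_box, bucket, dosing_cup, soap, jar from where it was at the start of the episode above 0.025 m or angle between any of canister, sprayer, peg_box, bucket, dosing_cup, soap, jar's own z axis and vertical above 0.4 rad).
It also fails if it takes over 58 s, if anything falls off the work surface, if the arm or the gripper's body presses on something with over 40 N, if the wrist force passes 120 N, or if a joint passes its speed limit or range.

## Working session

There is one attempt and no reset: what is moved stays moved. The work goes in short steps, Python scripts to look and compute and a tool call to move; the robot and the scene stay as the last step left them, time stands still between calls to the robot, and variables do not carry over. Pictures are saved under pics/ and viewed, at most 10 in all, crops included, and the job is handed in when it is done.

Besides the shell and the picture viewer there is one more tool, called after ">>>" as name(argument=value, ...) on one line, values as JSON. apply_moves: Moves the arm, as the interface text tells. Its arguments: {"type":"object","properties":{"series":{"type":"array"}},"required":["series"]}

```bash
mkdir -p pics; python3 - <<'E'
from rig import env
import cv2
for n in("scene","side"):
    c=env.capture(n);cv2.imwrite(f"pics/{n}0.png",c["pixels"]);print(n,c["mtx"],c["eye"],c["orientation"])
s=env.observe();print(s["time"],s["position"],s["tool_rot"],s["contact_force"],s["width"])
E
```

```text
scene [[458.12506414   0.         316.57683529]
 [  0.         458.12506414 198.16239383]
 [  0.           0.           1.        ]] [ 0.34755964 -0.45097265  1.4921585 ] [ 0.98216492 -0.0965996   0.01788719 -0.1603142 ]
side [[509.0784721    0.         321.35482068]
 [  0.         509.0784721  195.75397084]
 [  0.           0.           1.        ]] [ 0.64759305 -0.34762618  1.3274229 ] [ 0.96065808  0.23397333 -0.03821551 -0.14467935]
0.1 [ 6.74591046e-01 -6.68374424e-06  2.30451744e-01] [-7.07075014e-01  7.07138158e-01  4.74475414e-04 -5.70115383e-04] [-0.31203867  0.45458496 -1.11651942] 0.08518652040037523
```

View pics/scene0.png

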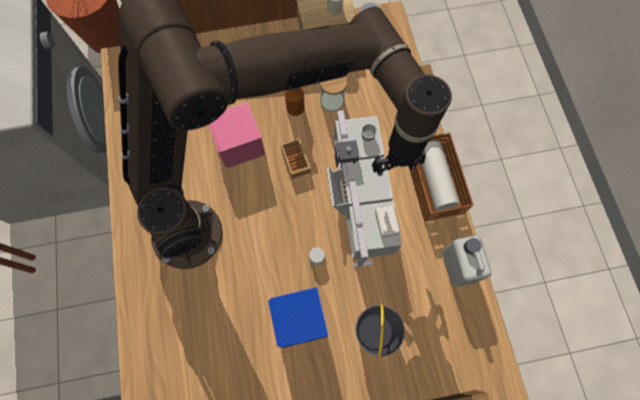

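View pics/side0.png

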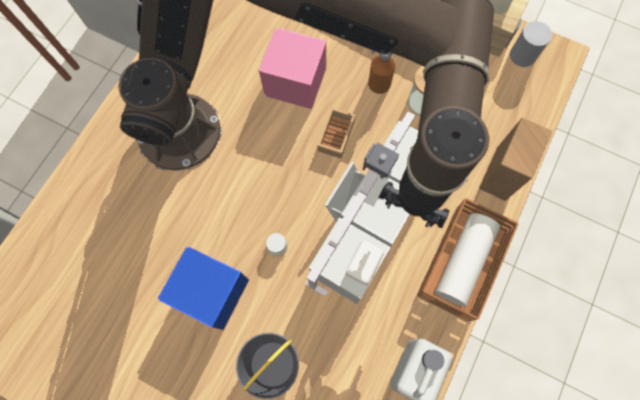

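The scene view shows the stand around (360,190), with the keeper near (347,150). The tilted front is near (340,187), which looks like the middle cube. I'll enlarge this area.

```bash
python3 - <<'E'
import cv2,numpy as np
a=cv2.imread("pics/scene0.png")[95:275,300:420];b=cv2.imread("pics/side0.png")[100:310,290:450]
a=cv2.resize(a,None,fx=3.3,fy=3.3,interpolation=2);b=cv2.resize(b,None,fx=2.5,fy=2.5,interpolation=2)
c=np.zeros((600,800,3),np.uint8);c[:a.shape[0],:a.shape[1]]=a;c[:b.shape[0],400:400+b.shape[1]]=b
cv2.imwrite("pics/crop.png",c)
E
```

```text
(no output)
```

View pics/crop.png

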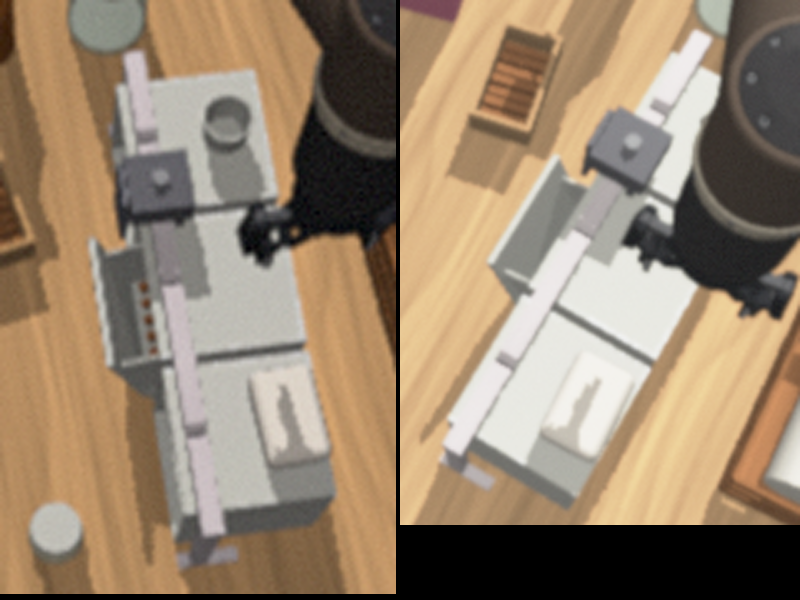

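```bash
cat > h.py <<'E'
from rig import env
import numpy as np,cv2
from scipy.spatial.transform import Rotation as R
def ray(c,u,v):
    d=R.from_quat(c["orientation"]).apply(np.linalg.inv(c["mtx"])@[u,v,1]);return np.array(c["eye"]),d
def plane(c,u,v,z):
    e,d=ray(c,u,v);return e+d*(z-e[2])/d[2]
def tri(a,pa,b,pb):
    ea,da=ray(a,*pa);eb,db=ray(b,*pb)
    t=np.linalg.lstsq(np.c_[da,-db],eb-ea,rcond=None)[0]
    return (ea+t[0]*da+eb+t[1]*db)/2
def proj(c,p):
    q=R.from_quat(c["orientation"]).inv().apply(np.array(p)-c["eye"]);q=c["mtx"]@q;return q[:2]/q[2]
E
python3 - <<'E'
from h import *
np.set_printoptions(precision=4,suppress=True)
a=env.capture("scene");b=env.capture("side")
A=lambda x,y:(x/3.3+300,y/3.3+95)
B=lambda x,y:((x-400)/2.5+290,y/2.5+100)
for n,p,q,z in [("far",(135,54),(701,38),.158),("near",(212,532),(457,450),.158),("notch0",(196,430),(507,355),.158),("pin",(160,180),(632,142),.202),("kp LF",(118,158),(617,108),.194),("kp RF",(122,218),(588,150),.194),("kp RB",(193,209),(640,188),.194),
 ("lipL",(93,240),(558,158),.12),("lipR",(110,365),(490,262),.12)]:
    print(n,plane(a,*A(*p),z)[:2],plane(b,*B(*q),z)[:2],tri(a,A(*p),b,B(*q)))
print("jar",plane(a,*A(56,530),.05),"box",plane(b,*B(475,115),.045),plane(b,*B(550,45),.045),"cup",plane(a,*A(228,120),.18),"can",plane(a,*A(105,20),.13))
E
```

```text
far [0.5777 0.2665] [0.5765 0.2631] [0.5767 0.262  0.1633]
near [ 0.5432 -0.2169] [ 0.5504 -0.2173] [ 0.5477 -0.213   0.1292]
notch0 [ 0.5503 -0.1223] [ 0.5508 -0.1174] [ 0.5508 -0.1186  0.1523]
pin [0.5649 0.1088] [0.5661 0.1114] [0.5658 0.1126 0.196 ]
kp LF [0.5322 0.1422] [0.5377 0.1397] [0.5354 0.1505 0.1723]
kp RF [0.5231 0.0813] [0.5318 0.088 ] [0.5282 0.1002 0.155 ]
kp RB [0.59   0.0774] [0.5922 0.076 ] [0.5917 0.0801 0.1854]
lipL [0.5003 0.0943] [0.5011 0.0948] [0.5007 0.0959 0.1166]
lipR [ 0.4901 -0.0346] [ 0.4902 -0.0344] [ 0.4901 -0.0343  0.1195]
jar [ 0.4116 -0.1668  0.05  ] box [0.3896 0.1256 0.045 ] [0.4248 0.2379 0.045 ] cup [0.6466 0.1674 0.18  ] can [0.5607 0.3259 0.13  ]
```

```bash
python3 - <<'E'
from h import *
c=env.capture("wrist");cv2.imwrite("pics/w0.png",c["pixels"]);print(c["eye"],c["orientation"],c["mtx"])
for p in [(.5625,.026,.158),(.5655,.11,.202)]:print(proj(c,p))
E
```

```text
[ 0.67516158 -0.07295915  0.37308046] [-2.26476597e-04  9.89497881e-01  1.44545865e-01 -6.20146948e-04] [[345.52795208   0.         316.48556083]
 [  0.         345.52795208 204.9827743 ]
 [  0.           0.           1.        ]]
[481.9962325  254.08256131]
[491.07467892 406.80545544]
```

View pics/w0.png

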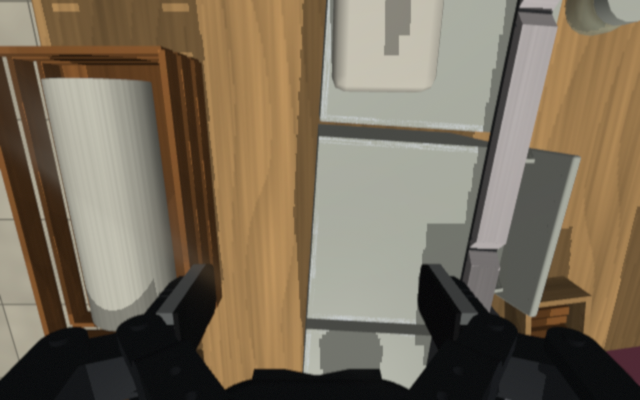

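The wrist view shows the middle notch near (485,250) and the panel's outer edges at (580,156) and (533,314). The bin is the middle cube and the stand is yawed about -3.8°. I'll turn to match it and move in front of the panel with the fingers shut.

>>> apply_moves(series=[[0,0,0,0,0,3.8,1],[-2,30,0,0,0,0,1],[-2,30,0,0,0,0,1],[-2,30,0,0,0,0,1],[-2,30,0,0,0,0,1],[-2,30,0,0,0,0,1],[-2,30,0,0,0,0,1],[-2,30,0,0,0,0,1],[0,30,0,0,0,0,1],[0,0,0,0,0,0,1],[0,0,0,0,0,0,1]])

```text
time: 1.62
position: [0.4369, 0.03, 0.2317]
tool_rot: [-0.683, 0.73, -0.0, 0.001]
contact_force: [0.0, 1.0, 0.5]
width: 0.0001
grip_force: 0.0
```

```bash
python3 - <<'E'
from h import *
c=env.capture("wrist");cv2.imwrite("pics/w1.png",c["pixels"]);print(c["eye"])
for p in [(.5625,.026,.158),(.5655,.11,.202)]:print(proj(c,p))
c=env.capture("scene");p=c["pixels"][95:275,300:420];cv2.imwrite("pics/s1.png",cv2.resize(p,None,fx=3.3,fy=3.3,interpolation=2))
E
```

```text
[ 0.43225427 -0.04281261  0.37400775]
[127.54291836 223.0487857 ]
[115.35707256 377.00311307]
```

View pics/s1.png

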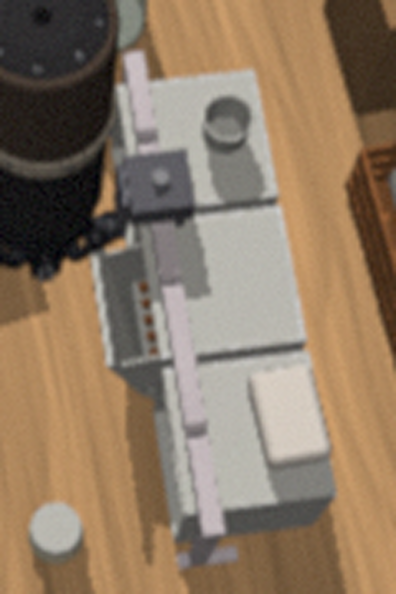

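The scene view still shows the panel open, with its left edge near the keeper's front plate at crop (122,235). The wrist view should show whether the two overlap.

View pics/w1.png

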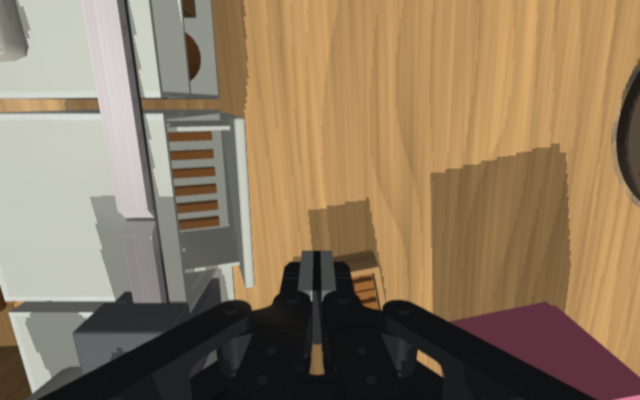

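```bash
python3 - <<'E'
from h import *
np.set_printoptions(precision=4,suppress=True)
c=env.capture("wrist")
ex=np.array([.9978,-.0665]);ey=np.array([.0665,.9978]);m=np.array([.5625,.026])
def s(n,u,v,z):
    p=plane(c,u,v,z)[:2];print(n,p,"stand",(p-m)@ex-.05,(p-m)@ey)
s("kR1",112,303,.194);s("kR2",190,303,.194);s("lipA",240,118,.12);s("lipB",250,287,.12)
s("box",317,262,.045);s("box",375,252,.045);s("box",382,295,.045)
s("notch1",138,218,.158);s("bin L",20,302,.14);s("bin R",20,112,.14);s("bin R",100,112,.14);s("railedgeL",157,240,.158);s("railedgeR",122,20,.158);s("railR",87,20,.158)
E
```

```text
kR1 [0.5609 0.0632] stand -0.054025495408714104 0.03701249847702385
kR2 [0.5148 0.0662] stand -0.10025884728894215 0.03698258674819681
lipA [ 0.4876 -0.0354] stand -0.12067189298922787 -0.06625771547711205
lipB [0.4968 0.0995] stand -0.12044942382024784 0.06899889831656995
box [0.4425 0.1171] stand -0.17582382786207906 0.08290417114601456
box [0.3818 0.1097] stand -0.23582312222303475 0.07150662009718461
box [0.3752 0.1606] stand -0.245833278810471 0.12184830655521628
notch1 [0.5546 0.0226] stand -0.057642042054406255 -0.00392877466236852
bin L [0.67   0.0895] stand 0.0530824820330657 0.07055271865770305
bin R [ 0.6261 -0.0492] stand 0.018488299696909294 -0.07083309760896091
bin R [ 0.574  -0.0458] stand -0.03376130716038698 -0.07087047036718995
railedgeL [0.5452 0.0388] stand -0.06810886960013732 0.011659598029732342
railedgeR [ 0.5386 -0.094 ] stand -0.06591411088390489 -0.12129024461791903
railR [ 0.5582 -0.0953] stand -0.04626121040796526 -0.12127567717258723
```

The panel lip is at stand x ≈ -120 mm and the tip is at -176 mm. The bin spans y ±70 mm about my middle estimate. Next I descend, then push in.

>>> apply_moves(series=[[0,0,30,0,0,0,1],[0,0,30,0,0,0,1],[0,0,30,0,0,0,1],[0,0,18,0,0,0,1],[0,-10,0,0,0,0,1],[0,-10,0,0,0,0,1],[0,-10,0,0,0,0,1],[0,-8,0,0,0,0,1],[0,-8,0,0,0,0,1],[0,-6,0,0,0,0,1],[0,-6,0,0,0,0,1],[0,0,0,0,0,0,1]])

```text
time: 3.28
position: [0.4956, 0.0259, 0.1245]
tool_rot: [-0.684, 0.73, -0.001, 0.001]
contact_force: [-2.2, -2.7, 8.9]
width: -0.0004
grip_force: 5.3
```

>>> apply_moves(series=[[0,-4,0,0,0,0,1],[0,-4,0,0,0,0,1],[0,-3,0,0,0,0,1],[0,0,0,0,0,0,1]])

```text
time: 3.78
position: [0.5081, 0.0251, 0.1267]
tool_rot: [-0.684, 0.73, -0.002, 0.002]
contact_force: [-4.0, -3.3, 22.0]
width: -0.0001
grip_force: 12.2
```

```bash
python3 - <<'E'
from h import *
a=env.capture("scene")["pixels"][95:275,300:420];b=env.capture("side")["pixels"][100:310,290:450]
a=cv2.resize(a,None,fx=3.3,fy=3.3,interpolation=2);b=cv2.resize(b,None,fx=2.5,fy=2.5,interpolation=2)
c=np.zeros((600,800,3),np.uint8);c[:a.shape[0],:a.shape[1]]=a;c[:b.shape[0],400:400+b.shape[1]]=b
cv2.imwrite("pics/crop2.png",c);print(env.observe()["contact_force"])
E
```

```text
[-3.59126637 -3.02124434 21.89449319]
```

View pics/crop2.png

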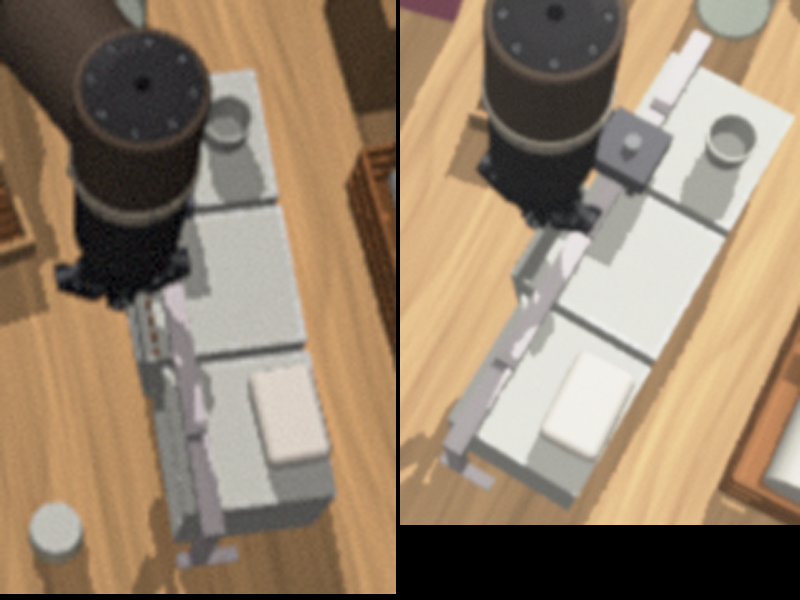

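The panel is only partly shut, and the upward force shows the tip is riding on its top edge. I'll lift, back off, go lower, lean the tool so the fingertip leads, and push again.

>>> apply_moves(series=[[0,0,-8,0,0,0,1],[0,20,0,0,0,0,1],[0,25,0,0,0,0,1],[0,10,0,0,0,0,1],[0,0,11,0,0,0,1],[0,0,11,0,0,0,1],[0,0,0,10,0,0,1],[0,0,0,10,0,0,1],[0,0,0,0,0,0,1],[0,0,0,0,0,0,1]])

```text
time: 5.12
position: [0.4611, 0.0258, 0.1226]
tool_rot: [-0.675, 0.722, -0.112, 0.106]
contact_force: [-0.8, -0.5, -1.1]
width: -0.0001
grip_force: 0.0
```

>>> apply_moves(series=[[0,4.5,13.5,0,0,0,1],[0,0,0,0,0,0,1],[0,-9.5,3,0,0,0,1],[0,-9.5,3,0,0,0,1],[0,-7.5,2.5,0,0,0,1],[0,-7.5,2.5,0,0,0,1],[0,-5,1.5,0,0,0,1],[0,-5,1.5,0,0,0,1],[0,0,0,0,0,0,1]])

```text
time: 6.25
position: [0.5096, 0.023, 0.1118]
tool_rot: [-0.675, 0.722, -0.11, 0.105]
contact_force: [-0.1, 0.0, -0.3]
width: -0.0
grip_force: 0.0
```

>>> apply_moves(series=[[0,-4,1.5,0,0,0,1],[0,-4,1.5,0,0,0,1],[0,0,0,0,0,0,1]])

```text
time: 6.62
position: [0.5182, 0.0226, 0.1114]
tool_rot: [-0.675, 0.722, -0.11, 0.105]
contact_force: [0.1, 0.3, -0.0]
width: 0.0004
grip_force: 0.0
```

>>> apply_moves(series=[[0,-3,1,0,0,0,1],[0,-3,1,0,0,0,1],[0,0,0,0,0,0,1]])

```text
time: 7.0
position: [0.5213, 0.021, 0.1104]
tool_rot: [-0.675, 0.722, -0.109, 0.103]
contact_force: [-28.0, 8.2, 18.4]
width: 0.0002
grip_force: 14.1
```

```bash
python3 - <<'E'
from h import *
a=env.capture("scene")["pixels"][95:275,300:420];b=env.capture("side")["pixels"][100:310,290:450]
a=cv2.resize(a,None,fx=3.3,fy=3.3,interpolation=2);b=cv2.resize(b,None,fx=2.5,fy=2.5,interpolation=2)
c=np.zeros((600,800,3),np.uint8);c[:a.shape[0],:a.shape[1]]=a;c[:b.shape[0],400:400+b.shape[1]]=b
cv2.imwrite("pics/crop3.png",c);print(env.observe()["contact_force"])
E
```

```text
[-27.1605926    8.99690576  18.33437696]
```

View pics/crop3.png

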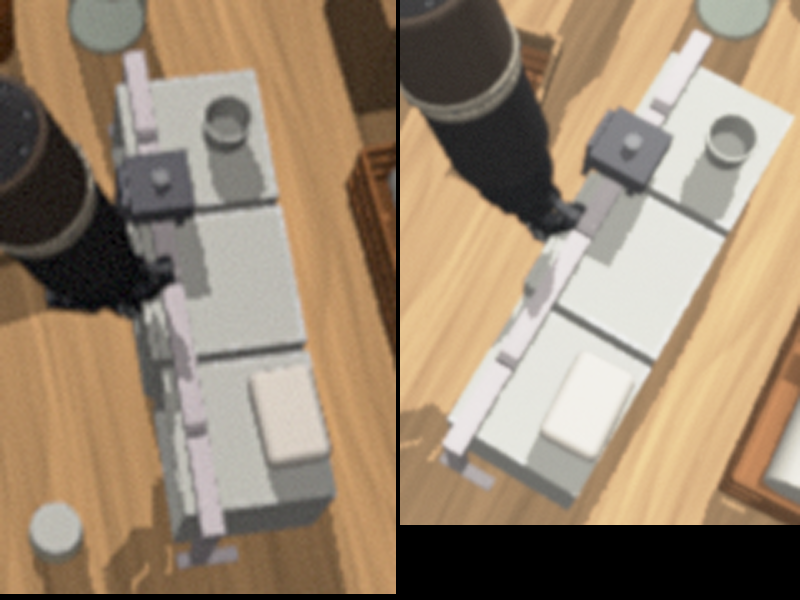

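The panel seems flush in both views, and the tip met a hard stop at about 28 N. I'll retreat and check the front.

>>> apply_moves(series=[[0,10,-3,0,0,0,1],[0,30,-10,0,0,0,1],[0,30,-10,0,0,0,1],[0,0,0,-10,0,0,1],[0,0,0,-8,0,0,1],[0,0,-40,0,0,0,1],[0,0,-40,0,0,0,1],[0,0,-50,0,0,0,1],[0,0,0,0,0,0,1],[0,0,0,0,0,0,1]])

```text
time: 8.35
position: [0.4513, 0.0208, 0.2461]
tool_rot: [-0.68, 0.733, -0.019, 0.011]
contact_force: [-0.3, -0.7, -0.2]
width: 0.0
grip_force: 0.0
```

```bash
python3 - <<'E'
from h import *
c=env.capture("wrist");cv2.imwrite("pics/w2.png",c["pixels"])
ex=np.array([.9978,-.0665]);ey=np.array([.0665,.9978]);m=np.array([.5565,.026])
print(env.observe()["position"],env.observe()["tool_rot"])
for n,x in(("shut",-.078),(".05",-.0845),(".15",-.097)):
    for y in(-.067,.067):
        p=m+(x+.05)*ex+y*ey;print(n,proj(c,[*p,.135]))
E
```

```text
[0.45093914 0.02063105 0.24552386] [-0.67974149  0.73314811 -0.01866654  0.00984432]
shut [217.55485266 130.25268075]
shut [231.51748816 293.78067896]
.05 [226.35923784 130.2041993 ]
.05 [239.20732256 293.8945551 ]
.15 [243.34506388 130.11066664]
.15 [254.03681732 294.11416003]
```

View pics/w2.png

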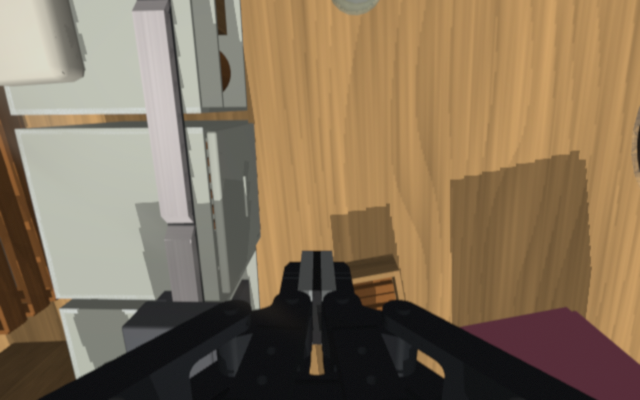

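The panel's outer top edge runs from about (220,130) to (232,290), where a shut panel should appear. I'll read a pixel profile to confirm the gap.

```bash
python3 - <<'E'
from h import *
im=cv2.cvtColor(cv2.imread("pics/w2.png"),6)
for r in(145,170,195,220,250):print(r,list(im[r,196:266:2]))
c=env.capture("wrist")
ex=np.array([.9978,-.0665]);ey=np.array([.0665,.9978]);m=np.array([.5565,.026])
for y in(-.05,-.03,-.01,.01,.03):
    print([np.round(proj(c,[*(m+(x+.05)*ex+y*ey),z])).tolist() for x,z in((-.07,.14),(-.07,.135),(-.078,.135),(-.078,.005))])
E
```

```text
145 [np.uint8(192), np.uint8(191), np.uint8(192), np.uint8(190), np.uint8(133), np.uint8(84), np.uint8(155), np.uint8(186), np.uint8(189), np.uint8(190), np.uint8(164), np.uint8(101), np.uint8(91), np.uint8(91), np.uint8(91), np.uint8(91), np.uint8(91), np.uint8(91), np.uint8(91), np.uint8(91), np.uint8(91), np.uint8(91), np.uint8(91), np.uint8(91), np.uint8(91), np.uint8(91), np.uint8(91), np.uint8(90), np.uint8(89), np.uint8(99), np.uint8(141), np.uint8(149), np.uint8(149), np.uint8(147), np.uint8(155)]
170 [np.uint8(191), np.uint8(190), np.uint8(191), np.uint8(191), np.uint8(191), np.uint8(155), np.uint8(110), np.uint8(151), np.uint8(184), np.uint8(189), np.uint8(190), np.uint8(169), np.uint8(106), np.uint8(92), np.uint8(92), np.uint8(91), np.uint8(92), np.uint8(91), np.uint8(91), np.uint8(91), np.uint8(91), np.uint8(92), np.uint8(91), np.uint8(90), np.uint8(85), np.uint8(83), np.uint8(87), np.uint8(91), np.uint8(91), np.uint8(90), np.uint8(108), np.uint8(147), np.uint8(148), np.uint8(154), np.uint8(152)]
195 [np.uint8(181), np.uint8(189), np.uint8(189), np.uint8(189), np.uint8(18
[... 1085 characters left out ...]
 np.uint8(112), np.uint8(82), np.uint8(110), np.uint8(128), np.uint8(129), np.uint8(128), np.uint8(108), np.uint8(84), np.uint8(82), np.uint8(82), np.uint8(83), np.uint8(83), np.uint8(83), np.uint8(82), np.uint8(82), np.uint8(83), np.uint8(83), np.uint8(90), np.uint8(92), np.uint8(93), np.uint8(99), np.uint8(129), np.uint8(160), np.uint8(158), np.uint8(153), np.uint8(147)]
[[206.0, 155.0], [208.0, 154.0], [219.0, 154.0], [256.0, 138.0]]
[[208.0, 182.0], [211.0, 181.0], [221.0, 181.0], [257.0, 156.0]]
[[211.0, 208.0], [213.0, 206.0], [223.0, 206.0], [258.0, 174.0]]
[[213.0, 232.0], [215.0, 230.0], [225.0, 230.0], [259.0, 191.0]]
[[216.0, 256.0], [218.0, 254.0], [227.0, 254.0], [259.0, 208.0]]
```

The front is shut: the panel edge is within about 1 mm of its predicted position. Now I go over the rail on the keeper's left side.

>>> apply_moves(series=[[0,0,-10,-2.3,0,0,1],[-27,-17.5,0,0,0,0,1],[-27,-17.5,0,0,0,0,1],[-27,-17.5,0,0,0,0,1],[-27,-17.5,0,0,0,0,1],[-27,-17.5,0,0,0,0,1],[-27,-17.5,0,0,0,0,1],[0,0,0,0,0,0,1],[0,0,0,0,0,0,1]])

```text
time: 9.57
position: [0.5675, 0.1741, 0.2535]
tool_rot: [-0.68, 0.733, -0.004, -0.005]
contact_force: [0.3, -0.3, 0.2]
width: 0.0003
grip_force: 0.0
```

```bash
python3 - <<'E'
from h import *
ex=np.array([.9978,-.0665]);ey=np.array([.0665,.9978]);m=np.array([.5565,.026])
o=env.observe();p=o["position"];print(p,(p[:2]-m)@ex-.05,(p[:2]-m)@ey)
c=env.capture("wrist");cv2.imwrite("pics/w3.png",c["pixels"])
for y in(.055,.085,.115):
    for x in(-.081,-.02):print(y,x,proj(c,[*(m+(x+.05)*ex+y*ey),.194]))
E
```

```text
[0.56746555 0.17412243 0.25354621] -0.04890871762760124 0.14852576574207493
0.055 -0.081 [374.15894573  63.33844436]
0.055 -0.02 [262.54018848  64.32640598]
0.085 -0.081 [372.18467537 119.85347878]
0.085 -0.02 [265.22928663 120.76722764]
0.115 -0.081 [370.36880809 171.83410138]
0.115 -0.02 [267.70274914 172.68212595]
```

View pics/w3.png

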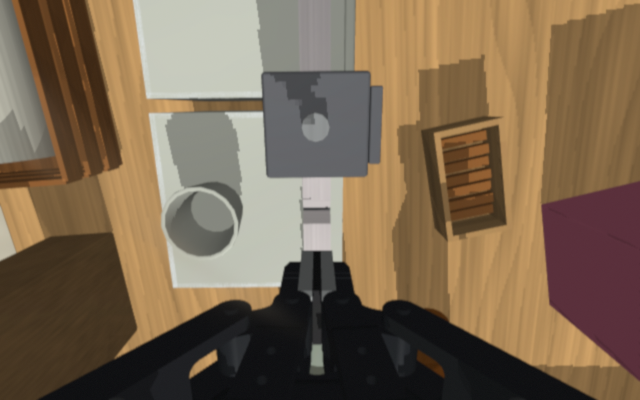

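The wrist view shows the keeper block at rows 70–177 with its pin at (316,127), and notch2 at (316,215). The fingers are lined up on the rail behind the block. I'll calibrate the stand's y from notch2, then descend.

>>> apply_moves(series=[[0,0,20,0,0,0,1],[0,0,20,0,0,0,1],[0,0,20,0,0,0,1],[0,0,15,0,0,0,1],[0,0,10,0,0,0,1],[0,0,0,0,0,0,1],[0,0,0,0,0,0,1]])

```text
time: 10.5
position: [0.5685, 0.1738, 0.1705]
tool_rot: [-0.68, 0.733, -0.004, -0.003]
contact_force: [0.5, 0.7, 0.2]
width: -0.0
grip_force: 0.0
```

```bash
cat >> h.py <<'E'
ex=np.array([.9978,-.0665]);ey=np.array([.0665,.9978]);m=np.array([.5565,.026])
def sy(c,u,v,z):return (plane(c,u,v,z)[:2]-m)@ey
def st():
    o=env.observe();p=o["position"];print("t",o["time"],"z",p[2],"sx",(p[:2]-m)@ex-.05,"sy",(p[:2]-m)@ey,o["contact_force"])
E
python3 - <<'E'
from h import *
st();c=env.capture("wrist");cv2.imwrite("pics/w4.png",c["pixels"])
g=cv2.cvtColor(c["pixels"],6)
for y in(.058,.088,.118):print(proj(c,[*(m+y*ey),.194]))
w=cv2.cvtColor(cv2.imread("pics/w3.png"),6);print("w3 col 316",w[205:226,316])
# block columns where colour is the uniform grey
u=int(proj(c,[*(m-.02*ex+.088*ey),.194])[0]);print(u,g[0:240:4,u])
E
```

```text
t 10.5 z 0.1705270146169256 sx -0.047868578333203286 sy 0.1482315840261611 [0.48426683 0.66389181 0.16457811]
[321.47916902  44.10258895]
[321.849101   139.78605747]
[322.17049339 222.91468921]
w3 col 316 [198 188 146  86  71 102 123 129 130 129 129 129 129 128 128 128 128 135
 159 183 195]
380 [185 185 185 185 185 185 186 186 186 186 186 182  79  87  87  86  87  88
  87  92 121 121 121 121 121 121 121 122 122 122  90  85  85  85  85  85
  85  85  84  83  84  84  84  83  84  84  83  82  83  82  83  82  82  82
  82  82 177 178 178 178]
```

>>> apply_moves(series=[[5,0,0,0,0,0,1],[5,0,0,0,0,0,1],[5,0,0,0,0,0,1],[5,0,0,0,0,0,1],[5,0,0,0,0,0,1],[5,0,0,0,0,0,1],[5,0,0,0,0,0,1],[5,0,0,0,0,0,1],[5,0,0,0,0,0,1],[5,0,0,0,0,0,1],[5,0,0,0,0,0,1],[5,0,0,0,0,0,1],[0,0,0,0,0,0,1]])

```text
time: 12.18
position: [0.5632, 0.113, 0.1705]
tool_rot: [-0.68, 0.733, -0.004, -0.004]
contact_force: [-0.1, -0.1, -1.0]
width: 0.0
grip_force: 0.0
```

```bash
cat >> h.py <<'E'
def keep():
    c=env.capture("wrist");g=cv2.cvtColor(c["pixels"],6).astype(int)
    y0=(env.observe()["position"][:2]-m)@ey-.041
    u=int(proj(c,[*(m-.022*ex+y0*ey),.194])[0])
    col=g[:260,u-3:u+4].mean(1);d=np.diff(col)
    ks=[i for i in range(len(d)) if abs(d[i])>18]
    print(u,[(k,int(d[k]),round(sy(c,u,k+.5,.194),4)) for k in ks])
    return c
E
python3 - <<'E'
from h import *
st();keep()
c=env.capture("wrist");dz=.083
c2=dict(c);o=env.observe()["position"]
off=np.array(c["eye"])-o;c2["eye"]=np.array([.5675,.1741,.2535])+off
print("notch2",sy(c2,316,207.5,.158),sy(c2,316,223,.158))
E
```

```text
t 12.175 z 0.17049613038419603 sx -0.04911119459959702 sy 0.08722679685923657 [-0.06327777 -0.13485349 -0.9775183 ]
380 [(104, -23, np.float64(0.0156)), (105, -38, np.float64(0.0159)), (106, -23, np.float64(0.0162))]
notch2 0.14722967115282215 0.15901309590994891
```

>>> apply_moves(series=[[5,0,0,0,0,0,1],[5,0,0,0,0,0,1],[5,0,0,0,0,0,1],[5,0,0,0,0,0,1],[5,0,0,0,0,0,1],[4,0,0,0,0,0,1],[4,0,0,0,0,0,1],[3,0,0,0,0,0,1],[2,0,0,0,0,0,1],[0,0,0,0,0,0,1]])

```text
time: 13.52
position: [0.5606, 0.0755, 0.171]
tool_rot: [-0.68, 0.733, -0.004, -0.004]
contact_force: [0.8, -0.4, 0.2]
width: -0.0
grip_force: 0.0
```

```bash
python3 - <<'E'
from h import *
st();c=keep();cv2.imwrite("pics/w5.png",c["pixels"])
E
```

```text
t 13.525 z 0.17096916624318537 sx -0.04922571685491217 sy 0.04962178085619015 [ 0.83620615 -0.39457358  0.24377168]
379 [(103, -27, np.float64(-0.0223)), (104, -39, np.float64(-0.022))]
```

>>> apply_moves(series=[[1.5,0,0,0,0,0,1],[1.5,0,0,0,0,0,1],[1,0,0,0,0,0,1],[0,0,0,0,0,0,1]])

```text
time: 14.08
position: [0.5604, 0.0718, 0.1709]
tool_rot: [-0.68, 0.733, -0.004, -0.003]
contact_force: [0.4, 0.7, -0.3]
width: 0.0002
grip_force: 0.0
```

```bash
python3 - <<'E'
from h import *
st();c=keep()
E
```

```text
t 14.075 z 0.17094788027995236 sx -0.049149346911597815 sy 0.045994544111461 [ 0.42135219  0.67508464 -0.31392774]
379 [(91, -22, np.float64(-0.0298)), (92, -37, np.float64(-0.0295)), (93, -22, np.float64(-0.0291)), (256, 19, np.float64(0.0295))]
```

The keeper moved ahead of the finger to 0 mm (faces at -29.6 and +29.5), so the pin has dropped. I'll retreat.

>>> apply_moves(series=[[-8,0,0,0,0,0,1],[-15,0,0,0,0,0,1],[0,0,-30,0,0,0,1],[0,0,-40,0,0,0,1],[0,0,-40,0,0,0,1],[0,0,0,0,0,0,1],[0,0,0,0,0,0,1],[0,0,0,0,0,0,1]])

```text
time: 15.12
position: [0.5615, 0.0963, 0.2795]
tool_rot: [-0.68, 0.733, -0.004, -0.004]
contact_force: [-0.2, 0.1, 0.4]
width: 0.0
grip_force: 0.0
```

```bash
python3 - <<'E'
from h import *
st();a=env.capture("scene");b=env.capture("wrist")
g=cv2.cvtColor(b["pixels"],6).astype(int)
u=int(proj(b,[*(m-.022*ex),.194])[0]);d=np.diff(g[:260,u-3:u+4].mean(1))
print([(k,int(d[k]),round(sy(b,u,k+.5,.194),4)) for k in range(len(d)) if abs(d[k])>15])
# front edge check in the wrist picture: rows near bin y=-0.05
for y in(-.055,-.04):
    p=[proj(b,[*(m+(x+.05)*ex+y*ey),.135]) for x in(-.07,-.078,-.0845)];print(np.round(p,0).tolist())
    r=int(p[0][1]);q=int(p[0][0]);print(q-8,g[r,q-8:q+34:2].tolist()) if 0<=r<400 else 0
print([ (env.observe()["joint_vel"]).round(4)])
E
```

```text
t 15.125 z 0.2795139951927131 sx -0.04964034373537089 sy 0.07044182009033552 [-0.24667666  0.10557976  0.35427901]
[(57, -25, np.float64(-0.0295)), (58, -20, np.float64(-0.0289)), (154, 25, np.float64(0.03)), (155, 18, np.float64(0.0306))]
[[342.0, 32.0], [353.0, 32.0], [362.0, 32.0]]
334 [135, 135, 135, 130, 122, 133, 133, 130, 125, 149, 150, 150, 150, 151, 147, 148, 145, 141, 136, 140, 146]
[[342.0, 53.0], [353.0, 53.0], [361.0, 53.0]]
334 [135, 135, 134, 122, 125, 133, 133, 129, 126, 151, 151, 152, 149, 149, 148, 147, 149, 145, 144, 137, 145]
[array([-0.0015, -0.0001,  0.0053,  0.0021, -0.0025,  0.001 ])]
```

```bash
python3 -c "
from rig import env
print(env.sign_off())"
```

```text
the job is handed in; nothing more can be done
None
```

I handed in the job at about 15 s: the bin front is shut, the keeper sits within about 1 mm of the notch over the middle of the bin, and the arm is clear of everything. The pin drop is inferred from the keeper jumping forward into the notch; sign-off gave no verdict.

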